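Click the aperture ring to its middle stop

ROBOT

A 6-joint arm with a two-finger parallel gripper is mounted at the origin on the work surface. World frame = base frame: x ahead of the robot, y to its left, z up, the work surface at z = 0. Lengths are in m, angles in degrees, forces in N, time in s.
With the tool pointing down it reaches from about 0.3 to 0.75 m from the base axis. Payload 8.5 kg.
Tool frame: the origin (TCP) lies on the centre line of the jaws, within the pads' length; the fingertips stand 19 mm ahead of it and the grasp point (between the pads) is the TCP; z points along the fingers, y is the direction in which the jaws open and shut (so a half turn about z gives the same grasp; the last joint's range is limited). The gripper opens to 88 mm and grips with 3 to 60 N. Pads are 18 mm wide; open, the fingers measure 123 mm over their backs; the gripper's body (75 mm by 187 mm) begins 45 mm behind the grasp point.
Start: joints at [-86.19, 21.807, 74.336, -0, 83.858, -12.336], TCP at [0.153, -0.528, 0.258] pointing down, gripper open.
Joint ranges: [-178.18, 178.18], [-50.72, 133.34], [12.68, 142.11], [-81.47, 261.47], [9.98, 163.14], [-165.26, 165.26]. Speed limits (degrees/s): [136.94, 136.94, 180, 180, 180, 180].

INTERFACE

Orientations are given as a 3x3 rotation matrix whose columns are the frame's x, y, z axes.
In Python, from workcell import arm gives the robot as it stands. The module is installed in compiled form; this text tells all that it offers.
- The arm moves only by the tool send_rows, never from a script. Its argument "increments" is one flat list of numbers, 7 for each row, row after row: the turn, a rotation vector about the tool's x, y, z in rad, then the shift along the tool's x, y, z in mm, then the opening in per cent of the stroke, from 0 (shut) to 100 (fully open). A call has 1 to 20 rows; each row shifts and turns the commanded pose from where the row before left it, along the tool's axes as they then stand; what a row does not reach is not made up. A row lasts 1/10 s, in which the tool goes at most 50 mm and 8.59 degrees, less where a joint would pass 70% of its speed; a pose out of reach is approached as far as the arm can. A call is refused whole if a number of a shift passes 50 or a number of a turn 0.15, either way. A call with a gripper value outside its range is refused whole. The fingers move at their own pace and stop on an object; the grip force is fixed at half the most. Time passes only in rows, so rows that do not move let the fingers close. It gives the time, the measured TCP pose, the force and the opening at its end, in the units of the state.
- arm.sense(): the state, without advancing time (a new reading comes with each control period).
- arm.get_image(name): name is "side" or "top" or "wrist"; returns (picture, depth): 420x560x3 uint8, red, green, blue; 420x560 float32, m along the optical axis (not along the pixel's ray), 0 where there is no reading.
- arm.get_calibration(name): a dict with "intrinsics" (3x3 intrinsics, pixels), "world_to_cam" (4x4, takes a point from world to camera coordinates); the wrist camera has in their place "mount" (4x4, takes a point from camera to tool coordinates, whose origin is the TCP and whose axes are the flange's). Camera axes: x right, y up, looking along -z (the intrinsics and any distortion apply to the point x, -y, -z); pixel columns grow to the right and rows downward; lengths in m; the calibration is good to about 2 mm. A picture is of the moment at which its call begins: read the wrist's pose just before it. get_calibration takes no time and is no camera call.
- arm.finish_job(): hands the job in, once; it reports no verdict.
Trained networks look in the newest picture that a camera, given by its name, has taken for a name from the list of things; names that differ only in an ending like _2 or _b are one class to them, and where a whole thing is asked for, a point or a joint stands for the part that bears it (a point fixed in the world has none). Each returns a list of dicts, best first, with "conf" (0 to 1); they miss things now and then, are a little off and sometimes report something else, mostly with a low value. They report only what shows in the picture. A call takes as long as a camera call. They do not tell look-alikes from the thing itself.
- arm.recognise(name, camera): "uv" ([column, row] in pixels, amid what is visible of it).
- arm.outline_of(name, camera): "mask" (420x560 bool, what is visible of it) and "uv" ([column, row] in pixels, amid what is visible of it).
- arm.landmark_of(name, camera): "uv" ([column, row] in pixels: a listed point, or the origin of a listed thing).
The state is a dict: "time": time; "joints": joint angles; "dq": joint speeds; "effort": joint torques, N m; "tool_pos": TCP position; "orientation": TCP orientation; "ft_force": force on the tool from outside, world axes, zero at the start; "wrist_torque": the same for the moment, N m; "grip_width": finger opening in m.
Only numpy, scipy, OpenCV 4.12 (cv2) and the standard library are available. Lean on these libraries where they do the work, as an engineer would, in place of code of your own. Each camera call takes 0.05 s, during which the arm holds its last target.

TASK

The lens lying in the clamped aluminium cradle has a knurled black aperture ring, now at its first click stop. Rest a fingertip gently on top of the ring and drag it round by friction one click only, without overrunning into the click after it, so that it sits in the middle stop with its orange mark at the white index line on the barrel. Then lift clear; do not pull the lens up, and leave the loose things on the bench where they are.

Things in the scene. Friction and masses are not known exactly. Their poses are not given: they have to be found in the camera images.
- cradle: Aluminium lens cradle, fixed by a blue clamp at its -y end (up to 92 mm high, 112 mm from the origin); plate 120 x 135 mm, at any yaw. Origin on the bench under the middle of the aperture ring; z up, y along the lens axis to the front glass. Two 8 mm side rails along y at x = +-44 mm, tops 92 mm over the bench; fingers do not fit between rail and ring.
- ring_top (a point): Highest point of the aperture ring, mid-width, 108 mm above the bench, straight over the cradle's origin. It does not turn with the ring but sinks with the lens. Axes as the cradle's: +x is the way the ring's top must be dragged, y is the lens axis. The ring is a black cylinder lying on its side, 76 mm diameter, 24 mm wide along y; the barrel beside it is 4 to 6 mm smaller in radius.
- ring (a joint): Angle of the knurled aperture ring, rad, growing as its top moves to the cradle's +x. Springy click stops at 0 (white mark at the index; starts here within 0.03), 0.419 (24 degrees, orange mark, the middle stop wanted; 16 mm of rim travel) and 0.838 (blue mark). Turning takes about 1.5 N at the rim, so 5 to 8 N of fingertip press grips. Released past a crest (0.21, 0.63 rad) it snaps into the next stop.
- orange_mark (a point): Centre of the orange mark, 5 x 7 mm, on the plain band at the ring's +y edge, 38 mm from the lens axis; it turns with the ring. White and blue marks of the same size lie 24 degrees either side of it: white towards the cradle's +x, blue towards -x.
- index_line (a point): Centre of the fixed white index line, 4 x 14 mm along y, on the black barrel just beside the ring's +y edge, 25 degrees from the top of the lens towards the cradle's +x.
- lens (a joint): How far the lens, with the ring, is pressed down on its springs, m: 0 at rest, grows downward by 0.5 mm per newton, hard stop at 0.012 (24 N). It can be pulled up 4 mm (-0.004) at most.
- filter: Glass polarizer filter in a dark steel rim, 67 mm diameter, 7 mm high, lying loose near the cradle. Origin at the centre of its underside.
- spanner: Stainless lens spanner, 110 mm long (y), 34 mm wide, 12 mm high at its pins, lying loose near the cradle. Origin at the centre of its underside.
- bumper: Blue silicone camera bumper, open shell 130 x 70 x 22 mm (long along x), loose near the lens's front end. Origin at the centre of its underside.
- cap: Black lens cap, 68 mm diameter, 12 mm high, loose. Origin at the centre of its underside.
- jar: Amber jar of screws with a red cap, 52 mm diameter, 60 mm high, loose. Origin at the centre of its underside.
- blower: Red rubber air blower standing on its foot, 56 mm diameter, 90 mm high, loose. Origin at the centre of its underside.
- driver: Screwdriver about 150 mm long lying along its x, loose. Origin near its middle, on the bench.
Not all that is in view belongs to the job. Several things look just like the cradle: the one meant starts farthest to the robot's left.

How it is judged (in metres and radians):
On the way, in this order (a step that is already met when the one before it is completed fails the run):
1. a finger rests on the ring while it is still at its first stop (contact force between the fingers and cradle above 0.5 N and value of joint ring below 0.15 rad and value of joint lens above 0.0004 m), for 0.05 s.
2. the ring has been turned over the crest while a finger presses on it (value of joint ring above 0.22 rad and contact force between the fingers and cradle above 0.3 N).
At the end, for the whole second after the job is handed in: The ring sits still in its middle stop, at 0.419 rad within 0.06 rad, and the lens is back at its rest height within 1 mm, not pressed (value of joint ring between 0.359 and 0.479 rad and velocity of joint ring between -0.05 and 0.05 rad/s and value of joint lens between -0.001 and 0.001 m); the robot touches nothing.
It fails at once if the ring overran the middle stop towards the third (past 0.66 rad) (value of joint ring above 0.66 rad).
It fails at once if the cradle or lens was pressed with more than 30 N (contact force between the arm and cradle above 30 N).
It fails at once if the fingers pressed the cradle or lens with more than 30 N (contact force between the fingers and cradle above 30 N).
It fails at once if the lens was pulled up more than 2.5 mm off its rest (value of joint lens below -0.0025 m).
It fails at once if a loose thing on the bench was moved more than 15 mm or lifted (distance of any of filter, spanner, bumper, cap, jar, blower, driver from where it was at the start of the episode above 0.015 m).
It also fails if it takes over 40 s, if anything falls off the work surface, if the arm or the gripper's body presses on something with over 40 N, if the wrist force passes 120 N, or if a joint passes its speed limit or range.

## Working session

There is one attempt and no reset: what is moved stays moved. The work goes in short steps, Python scripts to look and compute and a tool call to move; the robot and the scene stay as the last step left them, time stands still between calls to the robot, and variables do not carry over. Pictures are saved under pics/ and viewed, and the job is handed in when it is done.

Besides the shell and the picture viewer there is one more tool, called after "Call:" by a JSON object that holds its "method" and its "body". send_rows: Moves the arm, as the interface text tells. Its arguments: {"type":"object","properties":{"increments":{"type":"array"}},"required":["increments"]}

```bash
mkdir -p pics
cat > h.py <<'E'
import numpy as np,cv2
from workcell import arm
def snap(n,f):
    im,d=arm.get_image(n); cv2.imwrite('pics/'+f,im[:,:,::-1]); np.save('pics/'+f[:-4]+'_d.npy',d); return im,d
def world(n,uv,d,T=None):
    c=arm.get_calibration(n); K=np.array(c['intrinsics'])
    p=np.array([(uv[0]-K[0,2])/K[0,0]*d,(uv[1]-K[1,2])/K[1,1]*d,d]); p=np.array([p[0],-p[1],-p[2],1])
    if n=='wrist': return (T@np.array(c['mount'])@p)[:3]
    return (np.linalg.inv(np.array(c['world_to_cam']))@p)[:3]
def Tool():
    s=arm.sense();T=np.eye(4);T[:3,:3]=s['orientation'];T[:3,3]=s['tool_pos'];return T
E
python3 - <<'E'
from h import *
np.set_printoptions(precision=4,suppress=True)
s=arm.sense();print(s)
for n in('top','side'):
    im,d=snap(n,n+'1.png')
    print(n,{k:(v if not hasattr(v,'shape') else v.tolist()) for k,v in arm.get_calibration(n).items()})
    for t in('cradle','ring_top','orange_mark','index_line'):
        for r in arm.landmark_of(t,n):
            u,v=r['uv'];dd=d[int(min(v,419)),int(min(u,559))];print(n,t,r['conf'],np.round([u,v]),dd,world(n,(u,v),dd))
E
```

```text
{'time': 0.0, 'joints': array([-86.1915,  21.8387,  74.3841,   0.0013,  83.8588, -12.3365]), 'dq': array([ 0.0055, -0.0261, -0.0368, -0.0725,  0.0265,  0.0305]), 'effort': array([  0.0002, -43.7926, -22.4558,   0.0714,   0.0352,  -0.0001]), 'tool_pos': array([ 0.1529, -0.528 ,  0.2572]), 'orientation': array([[ 0.9606,  0.2781, -0.0001],
       [ 0.2781, -0.9606,  0.0014],
       [ 0.0003, -0.0014, -1.    ]]), 'ft_force': array([-0.4252, -0.4312,  0.3832]), 'wrist_torque': array([ 0.0023, -0.0035, -0.019 ]), 'grip_width': 0.08794666370905811}
top {'intrinsics': [[428.3745343226687, 0.0, 276.40893869069214], [0.0, 428.3745343226687, 213.2221883326024], [0.0, 0.0, 1.0]], 'world_to_cam': [[-0.01076660957314284, -0.9999418692573672, 0.0005815706168377713, -0.08899546058868102], [0.9889861243853302, -0.010562783721639334, 0.14763086863300268, -0.5166342714547031], [-0.14761614373632895, 0.00216464919391827, 0.9890423592558022, -1.285905930551009], [0.0, 0.0, 0.0, 1.0]]}
top cradle 0.89 [287. 192.] 1.2694808 [ 0.5688 -0.127   0.1018]
top cradle 0.72 [323. 291.] 0.6609823 [ 0.2983 -0.1631  
[... 1008 characters left out ...]
[ 0.5728 -0.1918  0.083 ]
side cradle 0.61 [206. 280.] 1.1516179 [ 0.2805 -0.2933  0.0876]
side ring_top 0.98 [199. 257.] 1.1786513 [ 0.267  -0.2297  0.1029]
side ring_top 0.89 [290. 415.] 0.9234303 [ 0.4454 -0.6585  0.1057]
side ring_top 0.73 [311. 212.] 1.2789063 [ 0.5939 -0.1191  0.106 ]
side ring_top 0.5 [278. 123.] 1.6661754 [0.5711 0.3968 0.0233]
side orange_mark 0.66 [309. 214.] 1.272916 [ 0.5863 -0.1261  0.107 ]
side orange_mark 0.66 [277. 215.] 1.4122491 [ 0.5072 -0.0278 -0.0038]
side orange_mark 0.48 [199. 259.] 1.1717287 [ 0.2664 -0.2371  0.1058]
side index_line 0.92 [195. 262.] 1.173035 [ 0.2542 -0.2412  0.0991]
side index_line 0.89 [304. 218.] 1.2669641 [ 0.5691 -0.1373  0.1033]
```

```bash
cd pics; python3 -c "
import cv2
for n in('top','side'): cv2.imwrite(n+'1b.png',cv2.resize(cv2.imread(n+'1.png'),(800,600),interpolation=cv2.INTER_CUBIC))"
```

```text
(no output)
```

View pics/top1b.png

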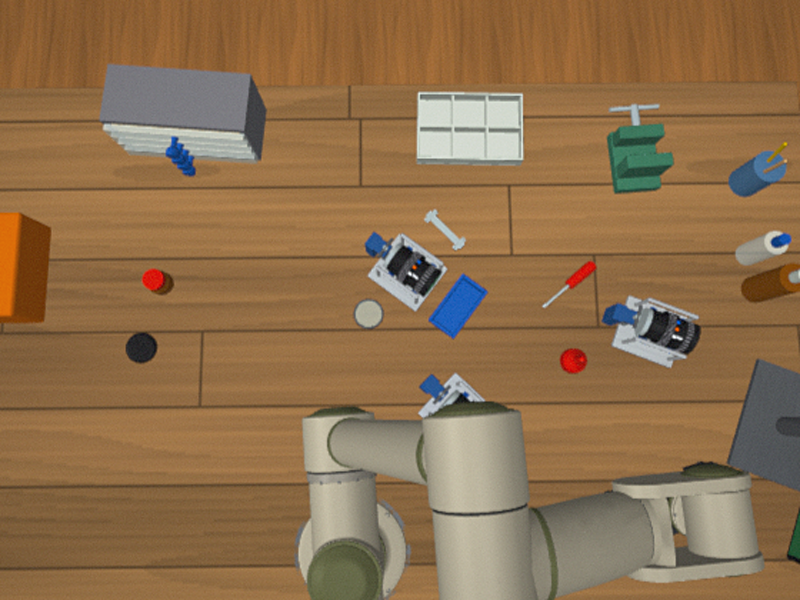

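View pics/side1b.png

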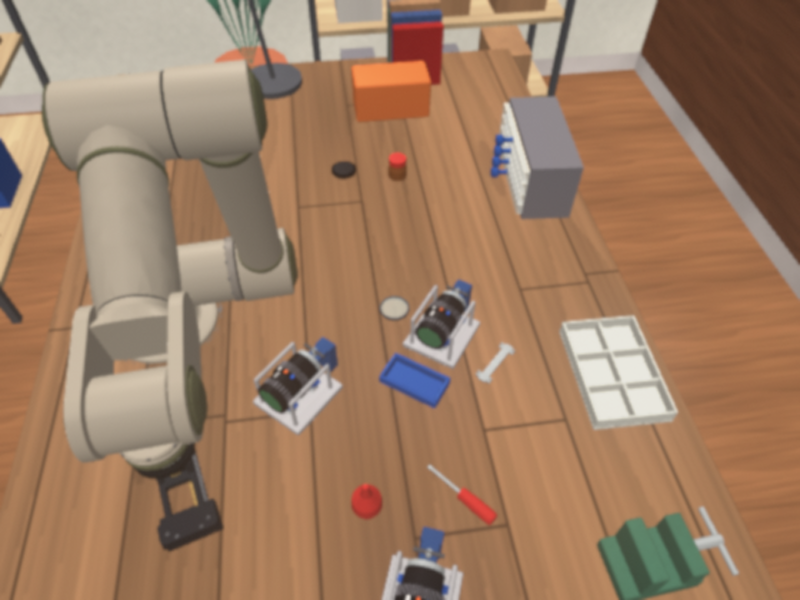

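Run:
```python
from h import *
np.set_printoptions(precision=4,suppress=True)
print(arm.get_calibration('wrist'))
im=cv2.imread('pics/top1.png'); cv2.imwrite('pics/topz.png',cv2.resize(im[150:250,230:350],(720,600),interpolation=cv2.INTER_CUBIC))
T=Tool()
d=np.array([0.52,-0.16,0.258])-T[:3,3]; print(T[:3,:3].T@d*1000, np.linalg.norm(d))
```

```text
{'intrinsics': array([[359.5713,   0.    , 280.7061],
       [  0.    , 359.5713, 210.3148],
       [  0.    ,   0.    ,   1.    ]]), 'mount': array([[-0.0012,  0.9611,  0.276 ,  0.0712],
       [ 1.    ,  0.0015, -0.0006,  0.0012],
       [-0.001 ,  0.276 , -0.9611, -0.1263],
       [ 0.    ,  0.    ,  0.    ,  1.    ]])}
[ 455.0014 -251.7023   -0.2625] 0.5199811474123761
```

View pics/topz.png

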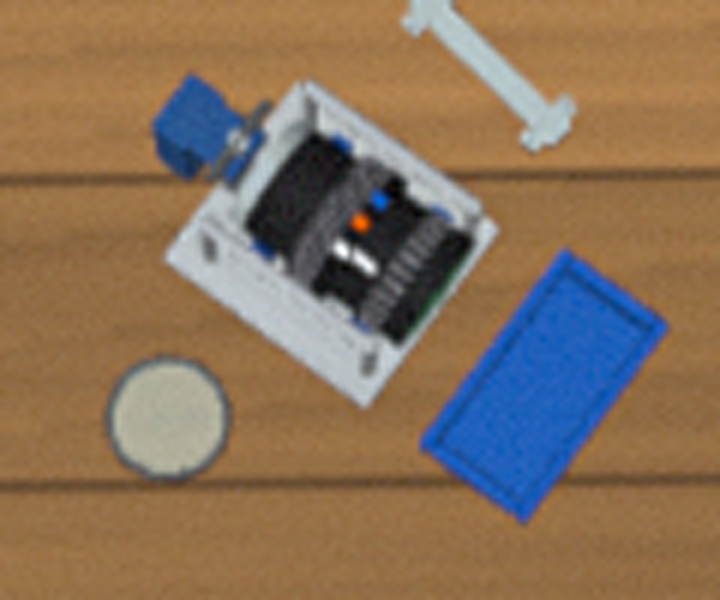

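Call:
{"method": "send_rows", "body": {"increments": [0, 0, 0, 20, -10, 0, 0, 0, 0, 0, 38, -20, 0, 0, 0, 0, 0, 38, -20, 0, 0, 0, 0, 0, 38, -20, 0, 0, 0, 0, 0, 38, -20, 0, 0, 0, 0, 0, 38, -20, 0, 0, 0, 0, 0, 38, -20, 0, 0, 0, 0, 0, 38, -20, 0, 0, 0, 0, 0, 38, -20, 0, 0, 0, 0, 0, 38, -20, 0, 0, 0, 0, 0, 38, -20, 0, 0, 0, 0, 0, 38, -20, 0, 0, 0, 0, 0, 38, -20, 0, 0, 0, 0, 0, 38, -20, 0, 0, 0, 0, -0.13, 10, -3, 0, 0, 0, 0, -0.13, 0, 0, 0, 0, 0, 0, -0.13, 0, 0, 0, 0, 0, 0, -0.13, 0, 0, 0, 0, 0, 0, -0.13, 0, 0, 0, 0, 0, 0, 0, 0, 0, 0, 0]}}

```text
time: 2.5
tool_pos: [0.5803, -0.1203, 0.2577]
orientation: [[0.595, 0.803, -0.0], [0.803, -0.595, 0.0], [-0.0, -0.0, -1.0]]
ft_force: [-0.3, 0.8, -0.2]
grip_width: 0.0004
```

Run:
```python
from h import *
np.set_printoptions(precision=4,suppress=True)
s=arm.sense();print(s['time'],s['tool_pos'],s['orientation'],s['ft_force'],s['grip_width'],s['joints'])
T=Tool(); im,d=snap('wrist','w1.png'); cv2.imwrite('pics/w1b.png',cv2.resize(im[:,:,::-1],(800,600),interpolation=cv2.INTER_CUBIC))
for t in('ring_top','orange_mark','index_line'):
    for r in arm.landmark_of(t,'wrist'):
        u,v=r['uv'];dd=d[int(min(v,419)),int(min(u,559))];print(t,r['conf'],np.round([u,v]),dd,world('wrist',(u,v),dd,T))
np.save('pics/w1_T.npy',T)
```

```text
2.5 [ 0.5803 -0.1203  0.2577] [[ 0.5955  0.8034 -0.0001]
 [ 0.8034 -0.5955  0.0001]
 [-0.     -0.0001 -1.    ]] [-0.3151  0.8289 -0.2028] 0.00036153078675837155 [-23.1451  26.1605  67.2037   0.0003  86.6443  13.3999]
ring_top 0.85 [299. 204.] 0.28642306 [ 0.5907 -0.1325  0.1073]
orange_mark 0.89 [298. 213.] 0.28869504 [ 0.5852 -0.1386  0.1073]
orange_mark 0.28 [177. 157.] 0.37842932 [ 0.5058 -0.0401  0.0047]
index_line 0.93 [282. 224.] 0.29829764 [ 0.5681 -0.1399  0.1005]
```

View pics/w1b.png

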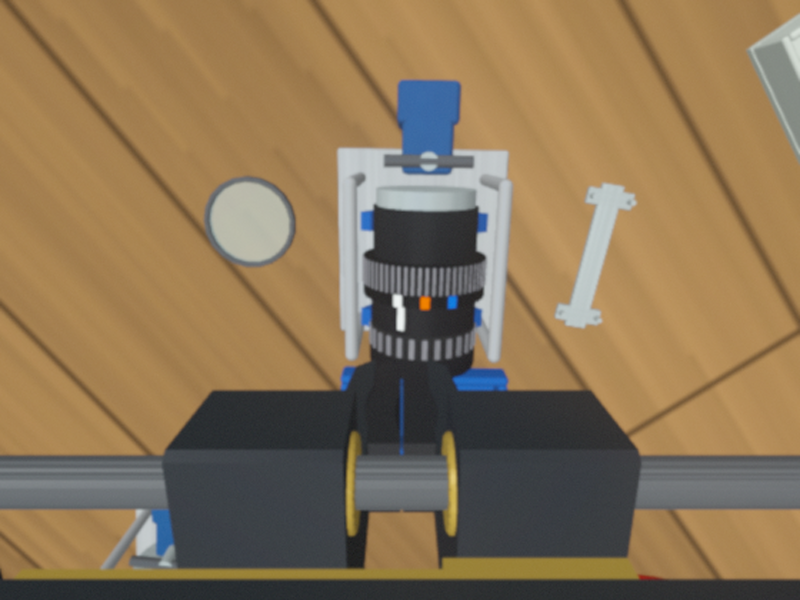

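```bash
cat > ring.py <<'E'
from h import *
np.set_printoptions(precision=4,suppress=True)
def pts(f):
    d=np.load(f'pics/{f}_d.npy');T=np.load(f'pics/{f}_T.npy');v,u=np.mgrid[0:420,0:560]
    c=arm.get_calibration('wrist');K=c['intrinsics']
    P=np.stack([(u-K[0,2])/K[0,0]*d,-(v-K[1,2])/K[1,1]*d,-d,np.ones_like(d)],-1)
    return P@(T@c['mount']).T
E
python3 - <<'E'
from ring import *
P=pts('w1')[...,:3]
h=np.radians(143.5)
# rail tops for yaw
for c0,c1 in((240,256),(342,360)):
    R=P[130:245,c0:c1].reshape(-1,3);R=R[(R[:,2]>0.087)&(R[:,2]<0.097)]
    vx,vy,x0,y0=cv2.fitLine(R[:,:2].astype(np.float32),cv2.DIST_HUBER,0,.01,.01).ravel()
    print(len(R),np.degrees(np.arctan2(vy,vx)),x0,y0)
ex=np.array([np.cos(h),np.sin(h)]);ey=np.array([-ex[1],ex[0]])
o=np.array([.59,-.132])
for v in range(165,260,3):
    r=P[v,250:345];k=r[:,2]>.085;r=r[k]
    a=(r[:,:2]-o)@ex;b=(r[:,:2]-o)@ey
    A=np.c_[a,r[:,2],np.ones(len(a))];s=np.linalg.lstsq(A,-(a**2+r[:,2]**2),rcond=None)[0]
    xc,zc=-s[:2]/2;print(v,b.mean().round(4),'xc',xc.round(4),'zc',zc.round(4),'R',np.sqrt(xc*xc+zc*zc-s[2]).round(4),'zmax',r[:,2].max().round(4),a.min().round(3),a.max().round(3))
E
```

```text
1088 52.614655 0.5610769 -0.09833953
1096 52.479736 0.63903445 -0.1398563
165 -0.0306 xc 0.0042 zc 0.239 R 0.1429 zmax 0.384 -0.027 0.027
168 -0.0268 xc -0.0006 zc 0.0696 R 0.0318 zmax 0.1023 -0.027 0.027
171 -0.0259 xc -0.0016 zc 0.2393 R 0.1433 zmax 0.384 -0.028 0.026
174 -0.0219 xc -0.001 zc 0.0705 R 0.0311 zmax 0.1028 -0.028 0.027
177 -0.0195 xc -0.0006 zc 0.07 R 0.0313 zmax 0.1023 -0.027 0.027
180 -0.0187 xc 0.0084 zc 0.2385 R 0.1429 zmax 0.384 -0.027 0.028
183 -0.0143 xc 0.0006 zc 0.0564 R 0.0446 zmax 0.1034 -0.035 0.034
186 -0.0128 xc -0.0005 zc 0.0651 R 0.0408 zmax 0.106 -0.035 0.034
189 -0.0106 xc -0.0005 zc 0.0701 R 0.0376 zmax 0.1089 -0.035 0.035
192 -0.0081 xc -0.0006 zc 0.0693 R 0.0381 zmax 0.1093 -0.035 0.034
195 -0.0056 xc -0.0002 zc 0.0701 R 0.0377 zmax 0.1088 -0.035 0.035
198 -0.003 xc -0.0006 zc 0.069 R 0.0386 zmax 0.1086 -0.04 0.035
201 -0.0006 xc -0.0006 zc 0.0692 R 0.0384 zmax 0.1091 -0.04 0.034
204 0.0019 xc -0.0007 zc 0.0697 R 0.038 zmax 0.1095 -0.04 0.034
207 0.0035 xc 0.001 zc 0.2359 R 0.1361 zmax 0.384 -0.04 0.034
210 0.0057 xc -0.0072 zc 0.2389 R 0.1381 zma
[... 348 characters left out ...]
6 xc -0.0058 zc 0.2368 R 0.141 zmax 0.384 -0.041 0.04
231 0.0269 xc -0.0011 zc 0.0627 R 0.0394 zmax 0.1037 -0.041 0.04
234 0.0294 xc -0.0014 zc 0.0592 R 0.0428 zmax 0.1037 -0.041 0.04
237 0.0319 xc -0.0008 zc 0.0614 R 0.0411 zmax 0.1036 -0.041 0.04
240 0.0346 xc -0.0011 zc 0.0624 R 0.0405 zmax 0.1047 -0.041 0.041
243 0.0375 xc -0.0015 zc 0.0626 R 0.0404 zmax 0.1049 -0.042 0.041
246 0.04 xc -0.0018 zc 0.0616 R 0.0415 zmax 0.1045 -0.042 0.04
249 0.0413 xc -0.0037 zc 0.2361 R 0.1402 zmax 0.384 -0.042 0.041
252 0.039 xc -0.014 zc 0.1985 R 0.1019 zmax 0.384 -0.042 0.029
255 0.0034 xc -0.1383 zc 0.2114 R 0.1613 zmax 0.384 -0.03 0.029
258 -0.0002 xc 0.0085 zc 0.166 R 0.0779 zmax 0.2464 -0.029 0.026
```

Call:
{"method": "send_rows", "body": {"increments": [0, 0, 0.016, -4, 12, 5, 0, 0, 0, 0, 0, 11.5, 20, 0, 0, 0, 0, 0, 0, 25, 0, 0, 0, 0, 0, 0, 25, 0, 0, 0, 0, 0, 0, 20, 0, 0, 0, 0, 0, 0, 15, 0, 0, 0, 0, 0, 0, 8, 0, 0, 0, 0, 0, 0, 4, 0, 0, 0, 0, 0, 0, 0, 0, 0, 0, 0, 0, 0, 0, 0]}}

```text
time: 3.7
tool_pos: [0.5971, -0.1379, 0.1364]
orientation: [[0.609, 0.793, 0.001], [0.793, -0.609, -0.0], [0.0, 0.001, -1.0]]
ft_force: [-0.2, 0.4, -0.2]
grip_width: 0.0003
```

```bash
cat > look.py <<'E'
from ring import *
import sys
f=sys.argv[1]
s=arm.sense();print(s['time'],s['tool_pos'],s['orientation'][:,1],s['ft_force'])
ex=np.array([-.794,.608]);ey=np.array([-.608,-.794]);o=np.array([.5905,-.1324])
q=s['tool_pos'][:2]-o;print('tcp in cradle x,y mm',q@ex*1e3,q@ey*1e3,'tip z',s['tool_pos'][2]-.019)
T=Tool(); im,d=snap('wrist',f+'.png'); cv2.imwrite(f'pics/{f}b.png',cv2.resize(im[:,:,::-1],(800,600),interpolation=cv2.INTER_CUBIC));np.save(f'pics/{f}_T.npy',T)
for t in('orange_mark','index_line'):
    for r in arm.landmark_of(t,'wrist'):
        u,v=r['uv'];dd=d[int(min(v,419)),int(min(u,559))];w=world('wrist',(u,v),dd,T);print(t,r['conf'],np.round([u,v]),w,'cradle',(w[:2]-o)@ex*1e3,(w[:2]-o)@ey*1e3)
E
python3 look.py w2
```

```text
3.7 [ 0.5971 -0.1379  0.1364] [ 0.7929 -0.6094  0.0012] [-0.1686  0.3612 -0.1617]
tcp in cradle x,y mm -8.583216217879835 0.38324765530200355 tip z 0.11742131080930902
index_line 0.31 [441. 204.] [ 0.6931 -0.2109  0.0042] cradle -129.20419667989452 -0.03777539090443126
```

View pics/w2b.png

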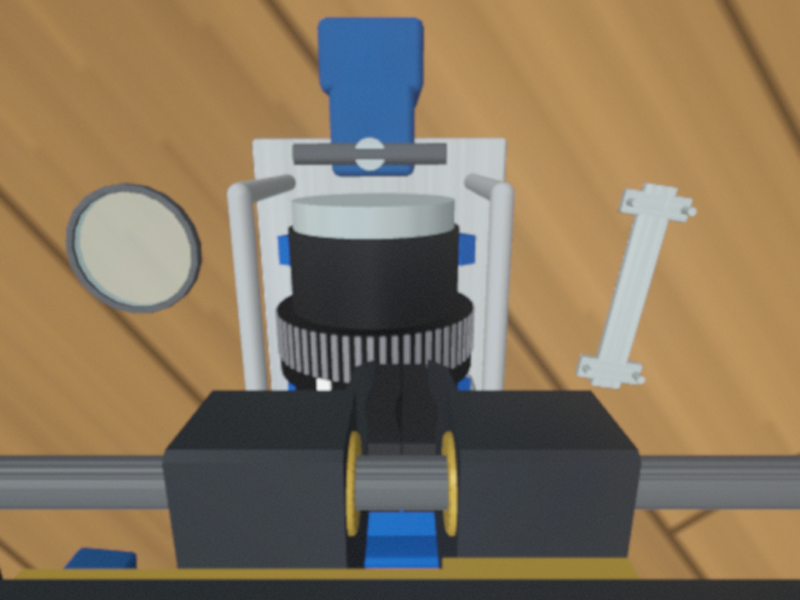

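Call:
{"method": "send_rows", "body": {"increments": [0, 0, 0, 0, 0, 4, 0, 0, 0, 0, 0, 0, 3, 0, 0, 0, 0, 0, 0, 1.5, 0, 0, 0, 0, 0, 0, 0.5, 0, 0, 0, 0, 0, 0, 0, 0]}}

```text
time: 4.35
tool_pos: [0.5967, -0.1377, 0.1268]
orientation: [[0.609, 0.793, -0.0], [0.793, -0.609, 0.0], [-0.0, -0.0, -1.0]]
ft_force: [-0.7, -1.1, 0.9]
grip_width: 0.0005
```

Call:
{"method": "send_rows", "body": {"increments": [0, 0, 0, 0, 0, 0.5, 0, 0, 0, 0, 0, 0, 0.5, 0, 0, 0, 0, 0, 0, 0.5, 0, 0, 0, 0, 0, 0, 0, 0]}}

```text
time: 4.75
tool_pos: [0.5968, -0.1378, 0.1255]
orientation: [[0.609, 0.793, 0.0], [0.793, -0.609, -0.0], [0.0, 0.0, -1.0]]
ft_force: [-0.4, 0.6, 2.9]
grip_width: 0.0003
```

Call:
{"method": "send_rows", "body": {"increments": [0, 0, 0, 0, 0, 0.6, 0, 0, 0, 0, 0, 0, 0.6, 0, 0, 0, 0, 0, 0, 0.6, 0, 0, 0, 0, 0, 0, 0, 0, 0, 0, 0, 0, 0, 0, 0]}}

```text
time: 5.25
tool_pos: [0.5969, -0.1378, 0.1239]
orientation: [[0.609, 0.793, 0.001], [0.793, -0.609, -0.0], [0.0, 0.001, -1.0]]
ft_force: [-2.1, 1.1, 6.8]
grip_width: 0.0006
```

```bash
python3 look.py w3
```

```text
5.25 [ 0.5969 -0.1378  0.1239] [ 0.7931 -0.6091  0.0009] [-2.1279  1.0625  6.8437]
tcp in cradle x,y mm -8.37286955838583 0.4183828850827898 tip z 0.10492867820677475
```

View pics/w3b.png

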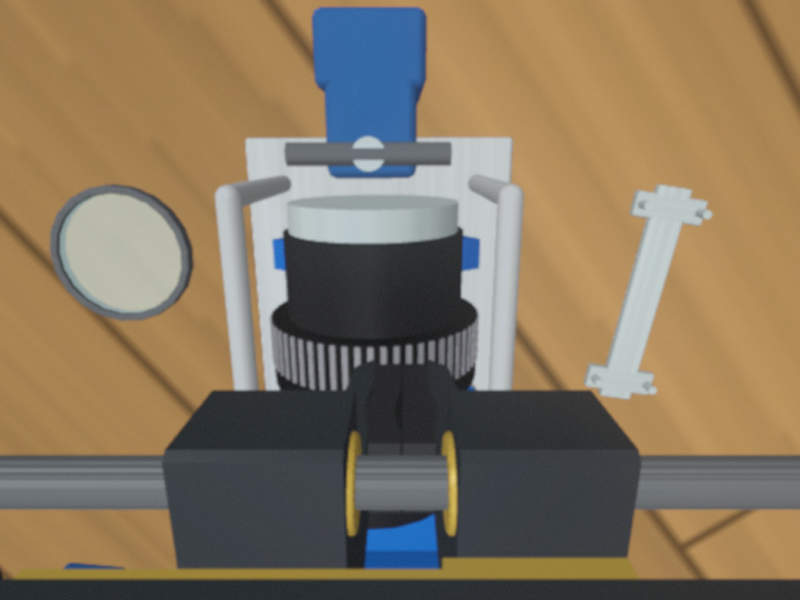

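Call:
{"method": "send_rows", "body": {"increments": [0, 0, 0, 0, -1, 0, 0, 0, 0, 0, 0, -1, 0, 0, 0, 0, 0, 0, -1, 0, 0, 0, 0, 0, 0, -1, 0, 0, 0, 0, 0, 0, -1, 0, 0]}}

```text
time: 5.9
tool_pos: [0.5934, -0.1352, 0.1242]
orientation: [[0.609, 0.793, 0.002], [0.793, -0.609, -0.001], [0.0, 0.003, -1.0]]
ft_force: [0.2, -1.7, 6.2]
grip_width: 0.0006
```

Call:
{"method": "send_rows", "body": {"increments": [0, 0, 0, 0, -1, 0, 0, 0, 0, 0, 0, -1, 0, 0, 0, 0, 0, 0, -1, 0, 0, 0, 0, 0, 0, -1, 0, 0, 0, 0, 0, 0, -1, 0, 0]}}

```text
time: 6.4
tool_pos: [0.5893, -0.132, 0.1241]
orientation: [[0.609, 0.793, 0.002], [0.793, -0.609, -0.001], [0.0, 0.002, -1.0]]
ft_force: [-0.0, -0.9, 5.6]
grip_width: 0.0003
```

Call:
{"method": "send_rows", "body": {"increments": [0, 0, 0, 0, -1, 0, 0, 0, 0, 0, 0, -1, 0, 0, 0, 0, 0, 0, -1, 0, 0, 0, 0, 0, 0, -1, 0, 0, 0, 0, 0, 0, 0, 0, 0]}}

```text
time: 6.9
tool_pos: [0.5859, -0.1294, 0.1241]
orientation: [[0.609, 0.793, 0.001], [0.793, -0.609, -0.001], [0.0, 0.002, -1.0]]
ft_force: [-1.5, -0.8, 6.0]
grip_width: 0.0001
```

```bash
python3 look.py w4
```

```text
6.9 [ 0.5859 -0.1294  0.1241] [ 0.7931 -0.6091  0.0016] [-1.4944 -0.793   5.9793]
tcp in cradle x,y mm 5.434118494460134 0.4233722353216849 tip z 0.10505054737567905
```

View pics/w4b.png

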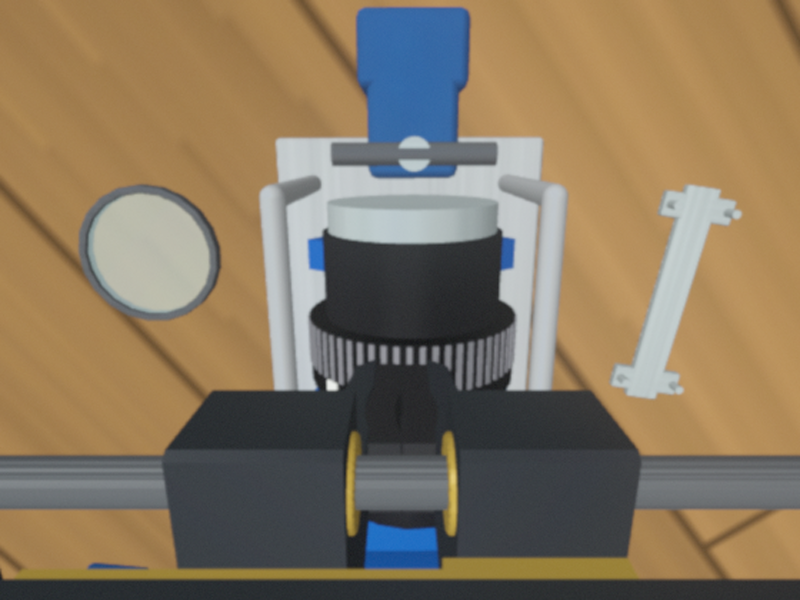

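Call:
{"method": "send_rows", "body": {"increments": [0, 0, 0, 0, -1, 0, 0, 0, 0, 0, 0, -0.8, 0, 0, 0, 0, 0, 0, 0, 0, 0, 0, 0, 0, 0, 0, -1, 0, 0, 0, 0, 0, 0, -1, 0, 0, 0, 0, 0, 0, -1, 0, 0, 0, 0, 0, 0, -2, 0, 0, 0, 0, 0, 0, -10, 0, 0, 0, 0, 0, 0, -25, 0, 0, 0, 0, 0, 0, -40, 0, 0, 0, 0, 0, 0, -40, 0, 0, 0, 0, 0, 0, 0, 0]}}

```text
time: 8.25
tool_pos: [0.5856, -0.1285, 0.2495]
orientation: [[0.609, 0.793, 0.01], [0.793, -0.609, -0.004], [0.003, 0.01, -1.0]]
ft_force: [0.2, 0.2, -0.5]
grip_width: 0.0002
```

```bash
python3 look.py w5
```

```text
8.25 [ 0.5856 -0.1285  0.2495] [ 0.7931 -0.609   0.0102] [ 0.1596  0.2003 -0.4694]
tcp in cradle x,y mm 6.2017226875155425 -0.11519324526771474 tip z 0.23054299814032098
index_line 0.87 [266. 223.] [ 0.5666 -0.1388  0.0991] cradle 15.137821478548846 19.602997966000775
index_line 0.22 [282. 201.] [ 0.5894 -0.1302  0.1067] cradle 2.206879940816592 -1.0835765715806884
```

View pics/w5b.png

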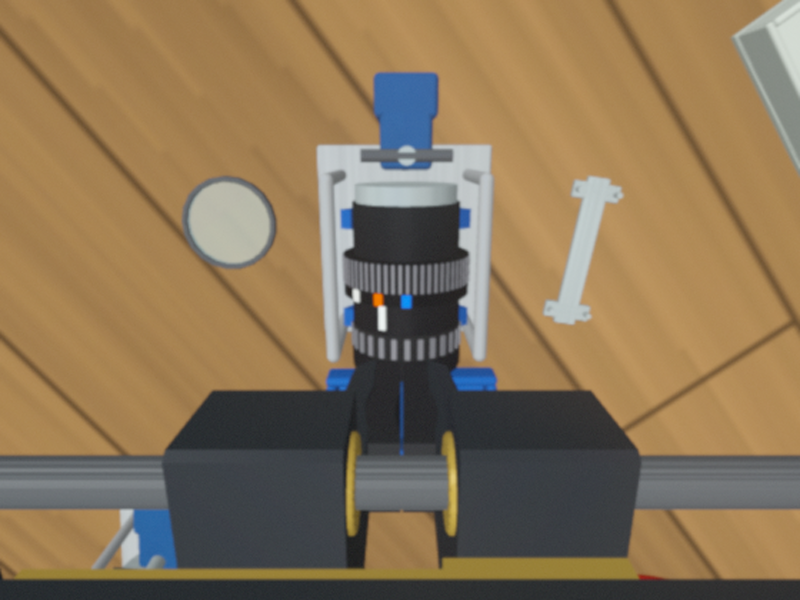

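Call:
{"method": "send_rows", "body": {"increments": [0, 0, 0, 0, 0, 0, 0, 0, 0, 0, 0, 0, 0, 0, 0, 0, 0, 0, 0, 0, 0, 0, 0, 0, 0, 0, 0, 0, 0, 0, 0, 0, 0, 0, 0]}}

```text
time: 8.9
tool_pos: [0.5842, -0.1281, 0.2433]
orientation: [[0.609, 0.793, -0.0], [0.793, -0.609, 0.0], [-0.0, -0.0, -1.0]]
ft_force: [-0.8, -0.3, -0.5]
grip_width: 0.0004
```

```bash
python3 look.py w6
python3 - <<'E'
from ring import *
h=np.radians(142.55);ex=np.array([np.cos(h),np.sin(h)]);o=np.array([.5905,-.1324]);ey=np.array([-.608,-.794])
for f in('w1','w6'):
    im=cv2.imread(f'pics/{f}.png').astype(int);P=pts(f)[...,:3]
    b,g,r=im[...,0],im[...,1],im[...,2]
    for n,m in(('orange',(r>180)&(b<90)&(g<150)),('white',(im.min(2)>190)),('blue',(b>180)&(r<90))):
        x=(P[...,:2]-o)@ex;y=(P[...,:2]-o)@ey
        k=m&(P[...,2]>.08)&(P[...,2]<.115)&(abs(x)<.037)&(y>.003)&(y<.0125)
        a=np.degrees(np.arctan2(x[k],P[...,2][k]-.07));print(f,n,k.sum(),a.mean() if k.sum() else None)
    k=(im.min(2)>190)&(P[...,2]>.08)&(abs(x)<.037)&(y>.0145)&(y<.028);print(f,'index',k.sum(),np.degrees(np.arctan2(x[k],P[...,2][k]-.07)).mean())
E
```

```text
8.9 [ 0.5842 -0.1281  0.2433] [ 0.793  -0.6092 -0.0003] [-0.8477 -0.254  -0.4625]
tcp in cradle x,y mm 7.630749933813869 0.4213011500274763 tip z 0.22426021237571064
orange_mark 0.87 [270. 213.] [ 0.5738 -0.1297  0.1053] cradle 14.91582476849491 7.9691009645991
index_line 0.96 [272. 226.] [ 0.5674 -0.1406  0.101 ] cradle 13.36884292526982 20.5751089654979
index_line 0.2 [270. 216.] [ 0.5706 -0.1336  0.0973] cradle 15.121771599339988 13.04459010256126
w1 orange 59 1.536778061064769
w1 white 48 25.61922665283315
w1 blue 41 -22.528059612947846
w1 index 62 25.823501244864342
w6 orange 55 25.379604642367635
w6 white 34 46.9267206705187
w6 blue 63 1.4335198663333242
w6 index 66 25.180770451056993
```

The orange mark sits at 25.4° and the index line at 25.2°, so the ring has turned about 23.9°, which is one click.

```bash
python3 -c "
from h import *
print(arm.finish_job())"
```

```text
the job is handed in; nothing more can be done
None
```

The ring now sits in its middle stop with the orange mark at the white index line, and the job is handed in (it gives no verdict).

- **What I did:** I worked on the leftmost of the three look-alike cradles. I rested the closed fingertips on top of the ring with 6 to 7 N, dragged it about 16 mm towards the cradle's +x, then lifted straight up. The job took about 9 s of the 40 s allowed.
- **Ring position:** in the last wrist picture the orange mark is at 25.4° and the index line at 25.2°. The ring turned about 23.9°, and the target was 24°.
- **Clearance and loose things:** the fingertips are about 115 mm above the ring, and the force reading is back to noise. The filter and spanner looked undisturbed in the wrist pictures. I took no final top view of the other loose things, but the arm never came down near them.
- **Disagreements:** the network missed the orange mark in one picture after the lift and reported a few low-confidence index-line positions that were wrong. Angles I measured from the mark colours settled it. The white mark alone read 46.9° where 49° was expected, probably because it lies far round the side of the ring.

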